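Release the eccentric stop and push the soldering slide home

TASK

The slide that carries the charcoal block is held back by an eccentric cam. First push the cam's lever round with the fingertips until the cam's low point faces the slide's roller (the lever then lies straight over the brass index pin); only after that, push the slide by its upright push plate towards the cam until it is fully home. Do not touch the charcoal block, which must ride along in its tray, leave the lever over the pin, and leave the things lying around where they are.

Things in the scene. Friction and masses are not known exactly. Their poses are not given: they have to be found in the camera images.
- fixture: Flat dark steel base plate of the fixture, 250 (its x) x 122 (its y) x 12 mm, screwed down, never moves while you work; place and angle vary. Origin under its centre, on the worktop; z up. The slide moves towards the fixture's own +x, between two steel guide rails (tops 28 mm above the worktop). The cam's pivot lies at fixture x = +80 mm, y = 0.
- cam (a joint): Angle of cam and lever, rad. 0: low point faces the roller, lever along the fixture's +y over the index pin (pin at 52 mm radius). Positive: lever clockwise from there, seen from above (1.57: along fixture +x). Starts at 1.3 to 2.5; no stop or click at 0 (it can go on to -0.7); stays where left, about 5 N at the knob. Above about 1.0 the cam keeps the slide from home.
- slide (a joint): Travel of the follower slide, m. 0 at the start (back), 0.060 fully home against two small steel stop blocks on the base plate. Moves with about 3 N and stays where it is left. With the cam at its high point it is blocked at about 0.03.
- cam_pivot (a point): Point on the cam's pivot axis, 36 mm above the worktop. The cam is a plain steel disc of 60 mm diameter, 17 to 31 mm above the worktop, its centre 14 mm off the pivot; the pivot hub's top is 48 mm above the worktop.
- cam_knob (a point): Centre of the upright black knob at the end of the cam's lever: a round knob 19 mm across (12 mm at its foot), standing from 39 to 85 mm above the worktop, this point at 65 mm. It circles the pivot at 62 mm radius. The lever is a flat bar 13 mm wide, top 39 mm above the worktop.
- cam_low_point (a point): Point on the cam's rim nearest to the pivot (16 mm from it), 24 mm above the worktop; turns with the cam.
- push_face (a point): Middle of the outer face of the slide's upright aluminium push plate, 55 mm above the worktop. The plate is 72 mm wide, 8 mm thick, its top is 76 mm above the worktop; this face looks along the fixture's -x, and the slide is pushed here, along the fixture's +x. The worktop before it is free; the base plate reaches 21 mm out beyond the face at the start.
- tray (a point): Middle of the tray floor on the slide, 21.5 mm above the worktop, 42 mm from the push face; moves with the slide. Its rim is 34.5 mm above the worktop.
- charcoal_block: Black charcoal soldering block bound with wire, 50 x 75 x 25 mm, lying loose in the slide's tray; origin at the centre of its underside. Its top is 47 mm above the worktop. Not to be touched.
- wax_puck: Bystander: round beeswax puck, 45 mm diameter, 16 mm high, loose; origin at the centre of its underside.
- tape_roll: Bystander: roll of clear tape lying flat, 75 mm diameter, 25 mm high, loose; origin at the centre of its underside.
- scrap_tin: Bystander: open round tin, 67 mm diameter, 45 mm high, loose; origin at the centre of its underside.

How it is judged:
By the outcome, as a careful person would: the job done as asked, in the order asked, and still so for the second after the job is handed in, with the robot touching nothing.
It also fails if it takes over 53 s, if anything falls off the work surface, if the arm or the gripper's body presses on something with over 40 N, if the wrist force passes 120 N, or if a joint passes its speed limit or range.

ROBOT

A 6-joint arm with a two-finger parallel gripper is mounted at the origin on a cart in front of the work surface, level with it; the furniture and walls round the work are solid. World frame = base frame: x ahead of the robot, y to its left, z up, the work surface at z = 0. Lengths are in m, angles in rad, forces in N, time in s.
With the tool pointing down it reaches from about 0.375 to 0.9 m from the base axis. Payload 3.1 kg.
Tool frame: the origin (TCP) lies where the fingers leave the gripper's body, on its centre line; the fingertips stand 70 mm ahead of it and the grasp point (between the pads) lies 51 mm ahead of it (robot.tip_reach is the distance from the TCP to the fingertips, in m); z points along the fingers, y is the line along which they close (so a half turn about z gives the same grasp; the last joint's range is limited). The gripper opens to 87 mm and grips with 3 to 60 N. Pads are 19 mm wide; open, the fingers measure 117 mm over their backs; the gripper's body (75 mm by 190 mm) begins 51 mm behind the grasp point.
Start: joints at [-1.395, 0.527, 1.433, -0, 1.181, -0.178], TCP at [0.217, -0.586, 0.292] pointing down, gripper open.
Joint ranges: [-3.08, 3.08], [-0.75, 2.2], [0.22, 2.44], [-1.43, 4.57], [0, 2.65], [-2.85, 2.85]. Speed limits (rad/s): [2.79, 2.79, 3.14, 3.14, 3.14, 3.14].

INTERFACE

Orientations are given as a unit quaternion [x, y, z, w].
In Python, from rig import robot gives the robot as it stands.
- The arm moves only by the tool carry_out, never from a script. Its argument "rows" is a list that holds one entry, the list of rows, each a list of 6 numbers: the shift along the tool's x, y, z in mm, then the turn, a rotation vector about the tool's x, y, z in units of 8 degrees (1.0 is 8 degrees). A call has 1 to 20 rows; each row is the pose to reach, as a shift and turn from the pose commanded when the call began, along the tool's axes at that moment; what a row does not reach only later rows make up. A row lasts 1/10 s, in which the tool goes at most 50 mm and 8.59 degrees, less where a joint would pass 70% of its speed; a pose out of reach is approached as far as the arm can. A call with a gripper value outside its range is refused whole. "fingers" is the opening, from 0 (shut) to 1 (fully open), set as the call begins (left out, the last holds). The fingers move at their own pace and stop on an object; "grip_force" is the grip in N (left out, the last holds). Time passes only in rows, so rows that repeat a pose let the fingers close. It gives the time, the measured TCP pose, the force and the opening at its end, in the units of the state.
- robot.get_obs(): the state, without advancing time (a new reading comes with each control period).
- robot.camera(name): name is "scene" or "top" or "wrist"; returns a dict with "color" (400x640x3 uint8, red, green, blue), "depth" (400x640 float32, m along the optical axis (not along the pixel's ray), 0 where there is no reading), "K" (3x3 intrinsics, pixels), "camera_from_world" (4x4, takes a point from world to camera coordinates). Camera axes: x right, y down, z forward; pixel columns grow to the right and rows downward; lengths in m; the calibration is good to about 2 mm. A picture is of the moment at which its call begins.
- robot.hand_in(): hands the job in, once; it reports no verdict.
The state is a dict: "time": time; "q": joint angles; "joint_velocities": joint speeds; "joint_torque": joint torques, N m; "position": TCP position; "tool_rot": TCP orientation; "ft_force": force on the tool from outside, world axes, zero at the start; "moment": the same for the moment, N m; "grip_width": finger opening in m.
Only numpy, scipy, OpenCV 4.12 (cv2) and the standard library are available. Lean on these libraries where they do the work, as an engineer would, in place of code of your own. Each camera call takes 0.05 s, during which the arm holds its last target. There are 200 camera calls.

## Working session

There is one attempt and no reset: what is moved stays moved. The work goes in short steps, Python scripts to look and compute and a tool call to move; the robot and the scene stay as the last step left them, time stands still between calls to the robot, and variables do not carry over. Pictures are saved under pics/ and viewed, on a budget of 10 in all, crops included, one or two more only if the job needs it, and the job is handed in when it is done.

Besides the shell and the picture viewer there is one more tool, called after "Request:" by a JSON object that holds its "op" and its "data", one argument or row to a line. carry_out: Moves the arm, as the interface text tells. Its arguments: {"type":"object","properties":{"rows":{"type":"array"},"fingers":{"type":"number"},"grip_force":{"type":"number"}},"required":["rows"]}

```bash
mkdir -p pics; python3 - <<'E'
from rig import robot
import cv2,numpy as np
for n in ["top","scene"]:
    c=robot.camera(n); cv2.imwrite(f"pics/{n}0.png",c["color"][:,:,::-1]); np.savez(f"{n}0.npz",**c)
    print(n,c["K"].tolist(),np.round(c["camera_from_world"],3).tolist())
print(robot.get_obs())
E
```

```text
top [[401.1512245915076, 0.0, 317.83891658643154], [0.0, 401.1512245915076, 197.25327587348], [0.0, 0.0, 1.0]] [[-0.003, -1.0, -0.009, -0.042], [-0.997, 0.004, -0.079, 0.623], [0.079, 0.009, -0.997, 0.96], [0.0, 0.0, 0.0, 1.0]]
scene [[511.86491209816904, 0.0, 319.5903643546219], [0.0, 511.86491209816904, 200.90352470627676], [0.0, 0.0, 1.0]] [[-0.868, -0.496, 0.011, 0.505], [-0.245, 0.41, -0.879, 0.238], [0.431, -0.765, -0.478, 0.93], [0.0, 0.0, 0.0, 1.0]]
{'time': 0.1, 'q': array([-1.39548428e+00,  5.28393663e-01,  1.43378184e+00, -2.55146048e-05,
        1.18140644e+00, -1.78511860e-01]), 'joint_velocities': array([-0.00019046, -0.00345773, -0.00352457,  0.00066201, -0.00142977,
        0.00072636]), 'joint_torque': array([-9.06968635e-04, -4.40987206e+01, -1.77149731e+01,  6.35059923e-02,
        5.33429836e-02, -4.20911238e-05]), 'position': array([ 0.21647583, -0.58574694,  0.29135435]), 'tool_rot': array([ 9.84390511e-01,  1.75995260e-01, -1.02061300e-05, -9.94658626e-04]), 'ft_force': array([ 0.60255247,  0.1668501 , -0.56312474]), 'moment': array([-0.01722475,  0.02172371, -0.01323935]), 'grip_width': 0.08695155879767474}
```

View pics/top0.png

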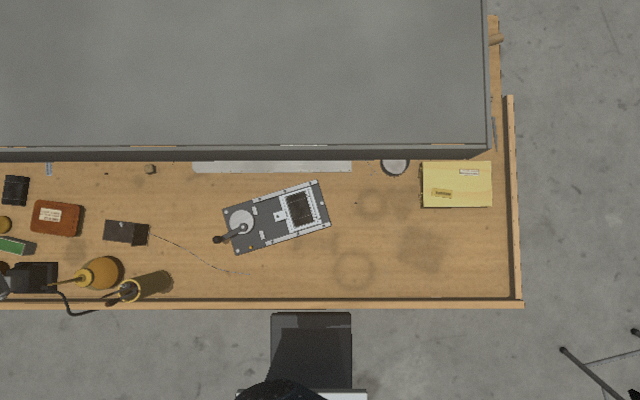

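View pics/scene0.png

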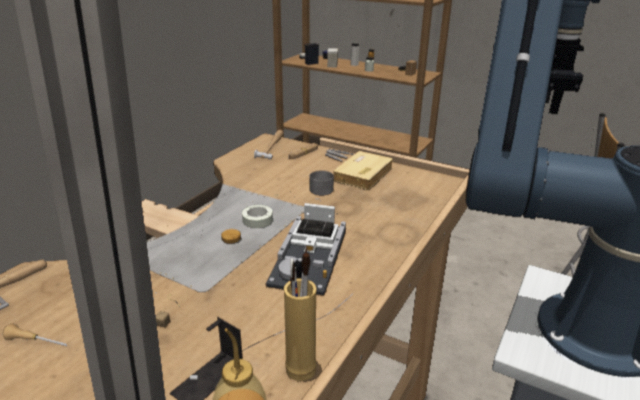

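```bash
cat > h.py <<'E'
import numpy as np,cv2
def pts(c,px):  # pixel + depth -> world
    K=c["K"];T=np.linalg.inv(c["camera_from_world"]);o=[]
    for u,v in px:
        d=float(c["depth"][int(v),int(u)]); p=np.linalg.inv(K)@[u,v,1]*d
        o.append((T@[*p,1])[:3])
    return np.array(o)
def plane(c,px,z):
    K=c["K"];T=np.linalg.inv(c["camera_from_world"]);o=[]
    for u,v in px:
        r=T[:3,:3]@np.linalg.inv(K)@[u,v,1]; C=T[:3,3]; o.append(C+r*(z-C[2])/r[2])
    return np.array(o)
def proj(c,P):
    P=np.atleast_2d(P);q=(c["camera_from_world"]@np.c_[P,np.ones(len(P))].T)[:3];q=c["K"]@q;return (q[:2]/q[2]).T
E
python3 - <<'E'
from h import *
c=np.load("top0.npz");s=np.load("scene0.npz")
print("hood",pts(c,[(100,100),(300,20),(300,120),(300,140),(300,148),(300,152),(470,120),(270,168)]).round(3).tolist())
print("table",pts(c,[(370,250),(130,290),(130,270)]).round(3).tolist())
print("scene post",pts(s,[(80,100),(80,300),(110,380)]).round(3).tolist())
print("sceneitems",pts(s,[(231,237),(258,216),(320,182)]).round(3).tolist())
im=c["color"][150:290,190:350,::-1]; a=cv2.resize(im,None,fx=5,fy=5,interpolation=cv2.INTER_CUBIC)[:600]
cv2.imwrite("pics/crop.png",a)
E
```

```text
hood [[0.638, 0.107, 0.724], [0.697, -0.038, 0.725], [0.622, -0.038, 0.726], [0.608, -0.038, 0.726], [0.602, -0.038, 0.725], [0.601, -0.037, 0.716], [0.621, -0.159, 0.726], [0.699, 0.076, 0.003]]
table [[0.493, -0.173, 0.004], [0.424, 0.33, 0.196], [0.444, 0.424, 0.001]]
scene post [[0.446, 0.622, 0.526], [0.437, 0.669, 0.367], [0.456, 0.65, 0.243]]
sceneitems [[0.754, 0.106, 0.017], [0.773, -0.024, 0.002], [0.695, -0.199, 0.042]]
```

View pics/crop.png

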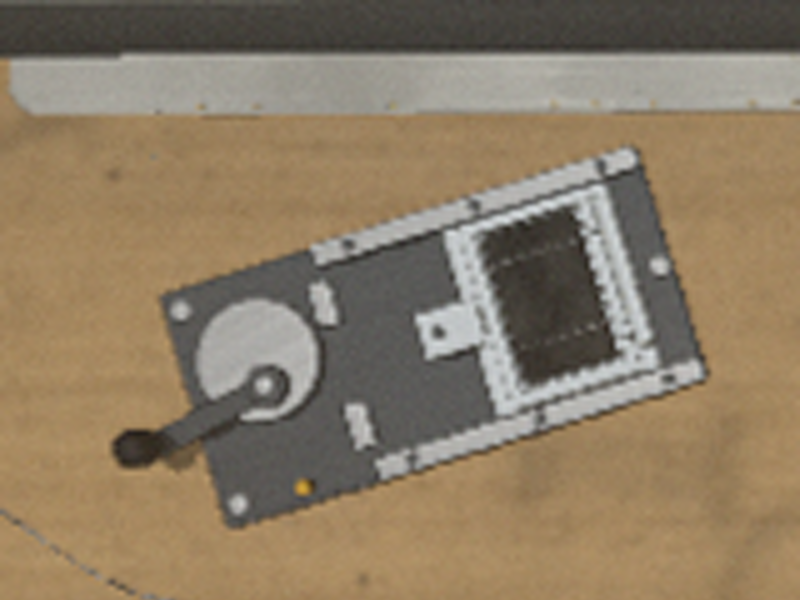

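```bash
python3 - <<'E'
from h import *
c=np.load("top0.npz");s=np.load("scene0.npz")
f=lambda L:[(u/5+190,v/5+150) for u,v in L]
C=plane(c,f([(163,295),(232,527),(705,378),(632,148)]),.012)[:,:2]
print(C.round(4).tolist())
ex=(C[0]+C[1]-C[2]-C[3])/2; ey=(C[1]+C[2]-C[0]-C[3])/2
print(np.linalg.norm(ex),np.linalg.norm(ey)); a1=np.arctan2(ex[1],ex[0]);a2=np.arctan2(ey[1],ey[0])-np.pi/2
print("ang",a1,a2); th=a1
R=np.array([[np.cos(th),-np.sin(th)],[np.sin(th),np.cos(th)]]);o=C.mean(0)
print("orig",o,"pivot",o+R@[.08,0])
hub=plane(c,f([(265,385)]),.048)[0,:2];kn=plane(c,f([(138,447)]),.085)[0,:2];pin=plane(c,f([(303,484)]),.02)[0,:2]
print("hub",hub,"knob",kn,"pin",pin)
for n,p in(("hub",hub),("knob",kn),("pin",pin)):print(n,R.T@(p-o))
k=R.T@(kn-hub);print("cam",np.arctan2(k[0],k[1]),np.linalg.norm(k))
print("push face", o+R@[-.104,0], "knob target",hub+R@[0,.062])
# full obstacle heights near knob: scene picture crop
im=s["color"][180:330,200:380,::-1];cv2.imwrite("pics/scrop.png",cv2.resize(im,None,fx=4,fy=4,interpolation=cv2.INTER_CUBIC))
# bystanders in hidden region
P=pts(s,[(u,v) for u in range(225,275,3) for v in range(200,245,2)]); P=P[P[:,2]>.012]; print(P.min(0),P.max(0))
E
```

```text
[[0.595, 0.1925], [0.4805, 0.1566], [0.5531, -0.0767], [0.6677, -0.0409]]
0.2443710780783954 0.12001854212768207
ang 1.8723242223396461 -4.40919489459448
orig [0.57407032 0.05788814] pivot [0.55031195 0.13427885]
hub [0.55003573 0.13414545] knob [0.52167417 0.18484863] pin [0.50184068 0.1204144 ]
hub [0.07995465 0.00030338]
knob [0.1367931  0.01232757]
pin [0.08115603 0.0504019 ]
cam 1.36231990382015 0.05809638272895519
push face [ 0.60495618 -0.04141978] knob target [0.49083293 0.11573272]
[ 0.09582757 -0.0369993   0.01228792] [0.79634896 0.86492902 0.64815834]
```

View pics/scrop.png

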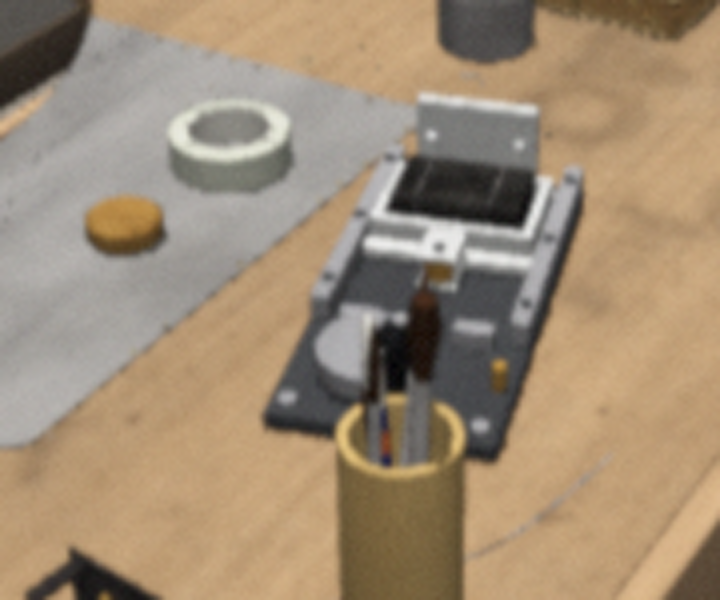

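```bash
cat >> h.py <<'E'
from scipy.spatial.transform import Rotation as Ro
def rel(o,p,yaw_y_deg=None):  # shift(mm, tool axes) and turn units to put TCP at p with tool y at yaw
    R=Ro.from_quat(o["tool_rot"]);a=np.radians(yaw_y_deg)
    y=np.array([np.cos(a),np.sin(a),0]);z=np.array([0,0,-1.]);T=Ro.from_matrix(np.c_[np.cross(y,z),y,z])
    return (R.inv().apply(np.array(p)-o["position"])*1e3).round(1).tolist(),(np.degrees((R.inv()*T).as_rotvec())/8).round(2).tolist()
E
python3 - <<'E'
from rig import robot
from h import *
s=np.load("scene0.npz");print("pot tools",pts(s,[(303,262),(306,255),(294,268),(300,310)]).round(3).tolist())
o=robot.get_obs()
print(rel(o,[.545,.245,.22],-111.2))
E
```

```text
pot tools [[0.405, 0.361, 0.229], [0.402, 0.358, 0.24], [0.415, 0.37, 0.221], [0.407, 0.367, 0.146]]
([596.0, -665.3, 72.9], [-0.01, 0.0, 5.18])
```

Request:
{"op": "carry_out", "data": {
  "rows": [
    [[596,-665,73,0,0,5.2],[596,-665,73,0,0,5.2],[596,-665,73,0,0,5.2],[596,-665,73,0,0,5.2],[596,-665,73,0,0,5.2],[596,-665,73,0,0,5.2],[596,-665,73,0,0,5.2],[596,-665,73,0,0,5.2],[596,-665,73,0,0,5.2],[596,-665,73,0,0,5.2],[596,-665,73,0,0,5.2],[596,-665,73,0,0,5.2],[596,-665,73,0,0,5.2],[596,-665,73,0,0,5.2],[596,-665,73,0,0,5.2],[596,-665,73,0,0,5.2],[596,-665,73,0,0,5.2],[596,-665,73,0,0,5.2],[596,-665,73,0,0,5.2],[596,-665,73,0,0,5.2]]
  ],
  "fingers": 0
}}

```text
time: 2.1
position: [0.5446, 0.2449, 0.2184]
tool_rot: [0.983, -0.184, -0.001, 0.001]
ft_force: [0.6, -0.3, 0.3]
grip_width: 0.0004
```

```bash
python3 - <<'E'
from rig import robot
from h import *
c=robot.camera("wrist");np.savez("w1.npz",**c)
im=c["color"][:,:,::-1].copy()
cv2.imwrite("pics/w1.png",im)
print(proj(c,[[.5217,.1848,.085],[.55,.134,.048],[.4908,.1157,.085],[.5018,.1204,.02]]).round(0).tolist())
E
```

```text
[[410.0, 217.0], [452.0, 144.0], [523.0, 223.0], [471.0, 189.0]]
```

View pics/w1.png

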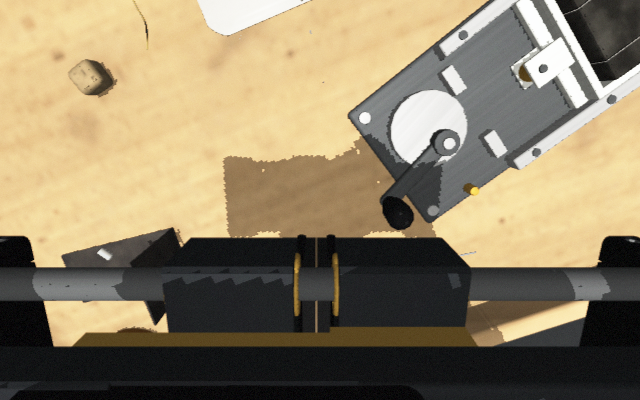

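```bash
python3 - <<'E'
from h import *
c=np.load("w1.npz");o=np.array([.5446,.2449,.2184])
print(c["K"][0,0], proj(c,[o+[0,0,-.07],o+[0,0,-.051]]).round(0).tolist())
print(pts(c,[(200,260),(310,260),(325,250),(430,260),(320,240),(280,240),(300,300),(200,285),(397,212)]).round(3).tolist())
k=plane(c,[(397,212)],.085)[0,:2];h=plane(c,[(446,143)],.048)[0,:2];p=plane(c,[(474,190)],.02)[0,:2];print(k,h,p,np.linalg.norm(k-h))
th=1.873;R=np.array([[np.cos(th),-np.sin(th)],[np.sin(th),np.cos(th)]]);d=R.T@(k-h);print(np.arctan2(*d)); d=R.T@(p-h);print(np.arctan2(*d))
E
```

```text
354.23987082125484 [[314.0, 256.0], [313.0, 274.0]]
[[0.59, 0.254, 0.238], [0.555, 0.242, 0.175], [0.553, 0.236, 0.165], [0.572, 0.206, 0.239], [0.553, 0.238, 0.153], [0.584, 0.238, 0.226], [0.57, 0.238, 0.234], [0.585, 0.255, 0.242], [0.528, 0.192, 0.085]]
[0.52838228 0.19197863] [0.55231882 0.13792127] [0.49959139 0.11803176] 0.05911984579396753
1.4561505119719875
-0.05850630368220366
```

```bash
python3 - <<'E'
from h import *
th=1.873;R=np.array([[np.cos(th),-np.sin(th)],[np.sin(th),np.cos(th)]]);hub=np.array([.551,.136])
a=np.radians(-111.2);n=np.array([np.cos(a),np.sin(a)]);x=np.array([-n[1],n[0]])
o=np.array([.5446,.2449])
for t in np.arange(1.5,-.11,-.1):
    p=hub+R@[.062*np.sin(t),.062*np.cos(t)]-n*.0245; d=(p-o)*1e3; print(round(t,2),(d@x).round(1),(d@n).round(1),p.round(4))
E
```

```text
1.5 3.4 29.1 [0.5373 0.2166]
1.4 -0.9 33.5 [0.5316 0.214 ]
1.3 -4.8 38.3 [0.5262 0.2109]
1.2 -8.2 43.5 [0.5212 0.2073]
1.1 -11.1 49.0 [0.5166 0.2032]
1.0 -13.4 54.8 [0.5124 0.1987]
0.9 -15.1 60.7 [0.5086 0.1937]
0.8 -16.1 66.8 [0.5054 0.1884]
0.7 -16.6 73.0 [0.5027 0.1829]
0.6 -16.5 79.2 [0.5006 0.177 ]
0.5 -15.7 85.3 [0.4991 0.171 ]
0.4 -14.4 91.4 [0.4982 0.1649]
0.3 -12.4 97.3 [0.4979 0.1587]
0.2 -9.9 102.9 [0.4982 0.1525]
0.1 -6.8 108.3 [0.4991 0.1464]
-0.0 -3.2 113.3 [0.5007 0.1404]
-0.1 0.9 118.0 [0.5028 0.1346]
```

Request:
{"op": "carry_out", "data": {
  "rows": [
    [[0,0,50,0,0,0],[0,0,98,0,0,0],[0,0,98,0,0,0]]
  ]
}}

```text
time: 2.45
position: [0.5399, 0.241, 0.1144]
tool_rot: [0.982, -0.186, -0.008, 0.004]
ft_force: [-1.2, -0.6, -0.3]
grip_width: 0.0006
```

Request:
{"op": "carry_out", "data": {
  "rows": [
    [[0,10,0,0,0,0],[-1,22,0,0,0,0],[-1,29,0,0,0,0],[-1,33,0,0,0,0],[-5,38,0,0,0,0],[-8,43,0,0,0,0],[-11,49,0,0,0,0],[-13,55,0,0,0,0],[-15,61,0,0,0,0],[-16,67,0,0,0,0],[-16.5,73,0,0,0,0],[-16.5,79,0,0,0,0],[-16,85,0,0,0,0],[-14.5,91,0,0,0,0],[-12.5,97,0,0,0,0],[-12,99,0,0,0,0],[-12,99,0,0,0,0]]
  ]
}}

```text
time: 4.15
position: [0.4968, 0.1569, 0.1215]
tool_rot: [0.983, -0.185, -0.001, -0.0]
ft_force: [-1.4, 4.4, 0.4]
grip_width: 0.0002
```

```bash
python3 - <<'E'
from rig import robot
from h import *
o=robot.get_obs();print(o["position"],o["ft_force"],o["tool_rot"])
c=robot.camera("top");np.savez("t2.npz",**c)
w=robot.camera("wrist");np.savez("w2.npz",**w)
a=cv2.resize(c["color"][190:270,190:290,::-1],None,fx=4,fy=4,interpolation=cv2.INTER_CUBIC)
b=cv2.resize(w["color"][:,:,::-1],(400,250),interpolation=cv2.INTER_AREA)
cv2.imwrite("pics/p2.png",np.vstack([a,w["color"][0:260,240:640,::-1]]))
E
```

```text
[0.49682491 0.15689802 0.12145185] [-1.41691175  4.35616861  0.41848679] [ 9.82679207e-01 -1.85311865e-01 -9.68965386e-04 -3.87013976e-04]
```

View pics/p2.png

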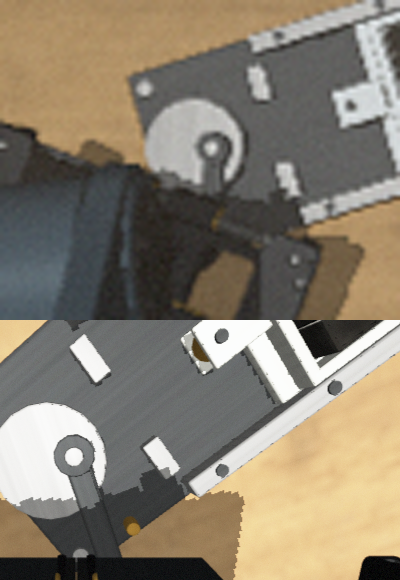

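```bash
python3 - <<'E'
from h import *
c=np.load("w2.npz");f=lambda u,v:(u+240,v-320)
h=plane(c,[f(74,457)],.048)[0,:2];p=plane(c,[f(133,526)],.02)[0,:2]
l=plane(c,[f(92,500),f(109,554)],.039)[:,:2]
ang=lambda v:np.arctan2(v[1],v[0])
print(h,p,l,"pin dir",ang(p-h)+6.283,"lever bar",ang(l[1]-l[0])+6.283,ang(l[1]-h)+6.283,"fixt ey",1.873+1.571,np.linalg.norm(p-h))
# rail edge direction check
r=plane(c,[f(222,470),f(335,388)],.028)[:,:2];print("rail",ang(r[0]-r[1]))
E
```

```text
[0.55111247 0.13555334] [0.5008626 0.1194167] [[0.52732011 0.13521943]
 [0.4971371  0.13707866]] pin dir 3.452133179894205 lever bar 9.363071760241791 9.396340524012327 fixt ey 3.444 0.052777265448905965
rail 1.863500392144398
```

Request:
{"op": "carry_out", "data": {
  "rows": [
    [[1,4,0,0,0,0],[2.5,8,0,0,0,0],[4,11,0,0,0,0],[6,14,0,0,0,0],[8,16.5,0,0,0,0],[8,16.5,0,0,0,0],[8,16.5,0,0,0,0]]
  ]
}}

```text
time: 4.95
position: [0.4991, 0.1381, 0.1213]
tool_rot: [0.983, -0.185, -0.0, -0.0]
ft_force: [0.1, 3.6, 0.9]
grip_width: 0.0007
```

```bash
python3 - <<'E'
from rig import robot
from h import *
o=robot.get_obs();print(o["position"],o["ft_force"])
w=robot.camera("wrist");np.savez("w3.npz",**w)
cv2.imwrite("pics/w3.png",cv2.resize(w["color"][60:260,240:440,::-1],None,fx=3,fy=3,interpolation=cv2.INTER_CUBIC))
E
```

```text
[0.49913924 0.13811383 0.12126014] [0.05034735 3.63702007 0.88646807]
```

View pics/w3.png

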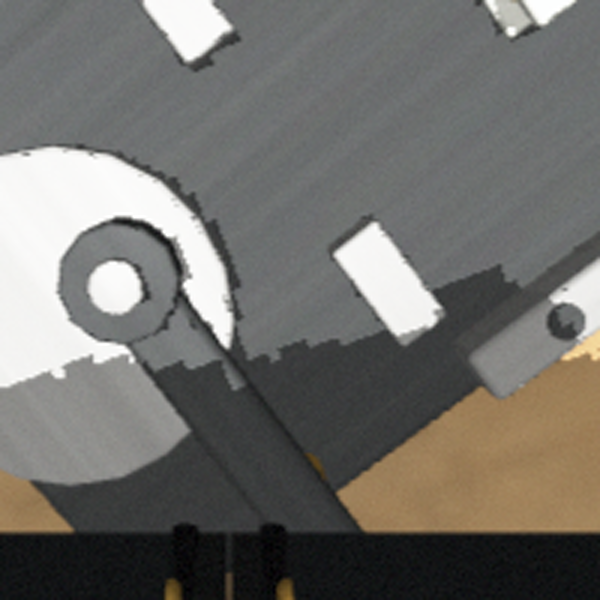

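```bash
python3 - <<'E'
from h import *
c=np.load("w3.npz");f=lambda u,v:(u/3+240,v/3+60)
ang=lambda v:np.arctan2(v[1],v[0])%6.2832
e=plane(c,[f(200,314),f(360,530),f(132,348),f(270,530)],.039)[:,:2]
print(ang(e[1]-e[0]),ang(e[3]-e[2]))
h=plane(c,[f(118,285)],.048)[0,:2];print(h,ang(e[[1,3]].mean(0)-h),"target 3.444-3.452")
print("pin expected px",(proj(c,[[*(h+.052*np.array([np.cos(3.444),np.sin(3.444)])),.03]])-[240,60])*3)
E
```

```text
3.3995556698562344 3.395894099506397
[0.55139193 0.13492081] 3.4038732296629677 target 3.444-3.452
pin expected px [[312.1644651  495.23703497]]
```

Request:
{"op": "carry_out", "data": {
  "rows": [
    [[1,1.2,0,0,0,0],[1.7,2.2,0,0,0,0],[1.7,2.2,0,0,0,0],[1.7,2.2,0,0,0,0],[1.7,-10,0,0,0,0],[1.7,-45,0,0,0,0],[1.7,-70,0,0,0,0],[1.7,-70,-50,0,0,0],[1.7,-70,-90,0,0,0],[1.7,-70,-90,0,0,0]]
  ]
}}

```text
time: 6.0
position: [0.5309, 0.2036, 0.2162]
tool_rot: [0.983, -0.184, 0.006, -0.002]
ft_force: [0.3, 0.9, 0.3]
grip_width: 0.0003
```

```bash
python3 - <<'E'
from rig import robot
from h import *
o=robot.get_obs();print(o["position"],o["ft_force"])
w=robot.camera("wrist");np.savez("w4.npz",**w)
cv2.imwrite("pics/w4.png",cv2.resize(w["color"][40:240,400:640,::-1],None,fx=3,fy=3,interpolation=cv2.INTER_CUBIC))
E
```

```text
[0.53087645 0.20363509 0.21621577] [0.29535724 0.85097208 0.29942609]
```

View pics/w4.png

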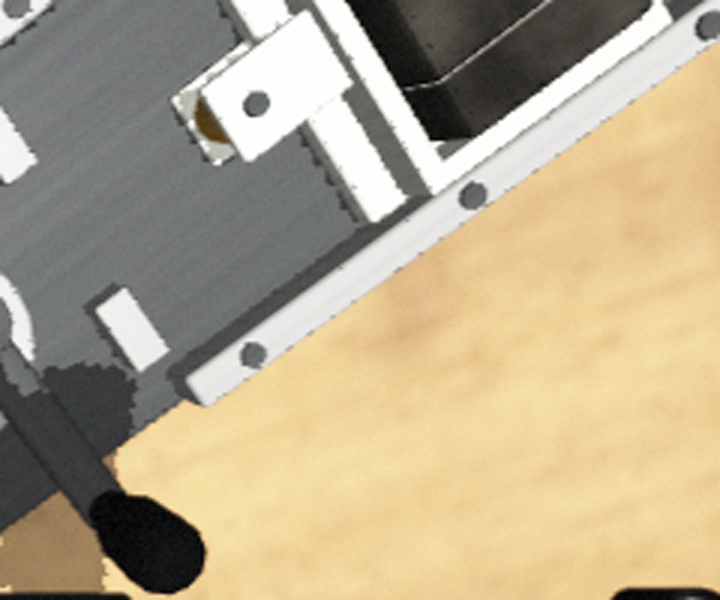

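```bash
python3 - <<'E'
from h import *
from rig import robot
c=np.load("w4.npz");f=lambda u,v:(u/3+400,v/3+40)
ang=lambda v:np.arctan2(v[1],v[0])%6.2832
e=plane(c,[f(38,377),f(121,486),f(0,408),f(90,518)],.039)[:,:2]
print(ang(e[1]-e[0]),ang(e[3]-e[2]))
r=plane(c,[f(210,405),f(720,45)],.028)[:,:2];print("rail+90",ang(r[0]-r[1])+np.pi/2)
k=plane(c,[f(170,560)],.085)[0,:2];print("knob",k,ang(k-[.5512,.1352]),np.linalg.norm(k-[.5512,.1352]))
# push approach: face at fixture x=-.104
th=1.873;ex=np.array([np.cos(th),np.sin(th)]);pv=np.array([.5512,.1352])
o=robot.get_obs()
for d,z in((.26,.22),(.184+.06,.13),(.184+.0115,.12)):
    p=pv-ex*d;print(p,rel(o,[*p,z],-72.7))
E
```

```text
3.4605476662159145 3.4849747974622383
rail+90 3.4316829211062387
knob [0.49351751 0.11746458] 3.4398997928608663 0.060347453022961864
[ 0.62858243 -0.11301756] ([207.3, 258.5, -5.1], [-0.0, -0.06, -4.82])
[ 0.62382044 -0.09774264] ([196.6, 246.3, 84.8], [-0.0, -0.06, -4.82])
[ 0.60938564 -0.05144051] ([166.3, 208.5, 94.7], [-0.0, -0.06, -4.82])
```

Request:
{"op": "carry_out", "data": {
  "rows": [
    [[207,258,-5,0,0,-4.8],[207,258,-5,0,0,-4.8],[207,258,-5,0,0,-4.8],[207,258,-5,0,0,-4.8],[207,258,-5,0,0,-4.8],[207,258,-5,0,0,-4.8],[207,258,-5,0,0,-4.8],[207,258,-5,0,0,-4.8],[207,258,-5,0,0,-4.8],[207,258,30,0,0,-4.8],[207,258,65,0,0,-4.8],[207,258,98,0,0,-4.8],[207,258,98,0,0,-4.8],[207,258,98,0,0,-4.8]]
  ]
}}

```text
time: 7.45
position: [0.6249, -0.1115, 0.1127]
tool_rot: [0.989, 0.149, -0.001, -0.001]
ft_force: [0.5, -0.0, 0.6]
grip_width: 0.0003
```

```bash
python3 - <<'E'
from rig import robot
from h import *
o=robot.get_obs();print(o["position"],o["ft_force"])
th=1.873;ex=np.array([np.cos(th),np.sin(th)]);pv=np.array([.5512,.1352])
for s in(-.04,0,.06):
    p=pv-ex*(.184+.0115-s);print(s,rel(o,[*p,.118],-72.7))
w=robot.camera("wrist");cv2.imwrite("pics/w5.png",w["color"][:,:,::-1])
E
```

```text
[ 0.62485636 -0.11149705  0.11272886] [ 0.46923906 -0.03647363  0.64083309]
-0.04 ([3.0, -22.0, -5.2], [-0.01, 0.01, -0.02])
0 ([2.9, -62.0, -5.2], [-0.01, 0.01, -0.02])
0.06 ([2.8, -122.0, -5.1], [-0.01, 0.01, -0.02])
```

View pics/w5.png

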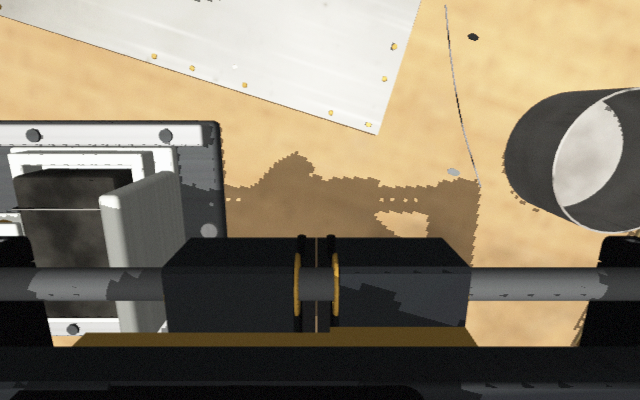

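Request:
{"op": "carry_out", "data": {
  "rows": [
    [[3,-30,-4,0,0,0],[3,-50,-4,0,0,0],[3,-54,-4,0,0,0],[3,-58,-4,0,0,0],[3,-62,-4,0,0,0],[3,-66,-4,0,0,0],[3,-70,-4,0,0,0],[3,-74,-4,0,0,0],[3,-78,-4,0,0,0],[3,-82,-4,0,0,0],[3,-86,-4,0,0,0],[3,-90,-4,0,0,0],[3,-94,-4,0,0,0],[3,-98,-4,0,0,0],[3,-102,-4,0,0,0],[3,-106,-4,0,0,0],[3,-110,-4,0,0,0],[3,-113,-4,0,0,0],[3,-116,-4,0,0,0],[3,-116,-4,0,0,0]]
  ]
}}

```text
time: 9.5
position: [0.5942, -0.0007, 0.1173]
tool_rot: [0.989, 0.148, -0.0, -0.0]
ft_force: [1.2, 0.2, 1.1]
grip_width: 0.0003
```

Request:
{"op": "carry_out", "data": {
  "rows": [
    [[0,-1,0,0,0,0],[0,-2,0,0,0,0],[0,-3,0,0,0,0],[0,-4,0,0,0,0],[0,-4,0,0,0,0]]
  ]
}}

```text
time: 10.0
position: [0.5932, 0.0026, 0.1172]
tool_rot: [0.989, 0.148, -0.0, -0.0]
ft_force: [1.1, -1.6, 1.8]
grip_width: 0.0003
```

```bash
python3 - <<'E'
from rig import robot
from h import *
print(robot.get_obs()["ft_force"])
c=robot.camera("scene");np.savez("s6.npz",**c)
cv2.imwrite("pics/s6.png",cv2.resize(c["color"][170:330,200:380,::-1],None,fx=3.7,fy=3.7,interpolation=cv2.INTER_CUBIC))
E
```

```text
[ 1.0852334  -1.58631509  1.81239286]
```

View pics/s6.png

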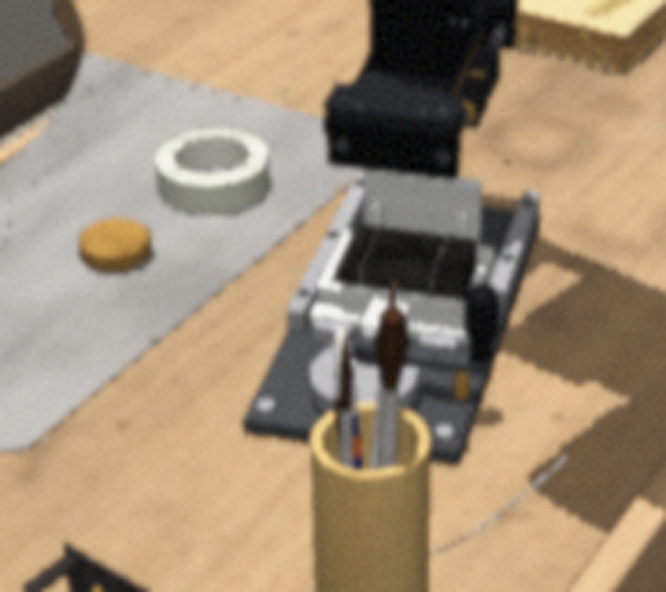

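Slide is riding nicely, near home with block in tray and lever over the pin. Pushing on to the stops.

Request:
{"op": "carry_out", "data": {
  "rows": [
    [[0,-1,0,0,0,0],[0,-2,0,0,0,0],[0,-3,0,0,0,0],[0,-4,0,0,0,0],[0,-4,0,0,0,0]]
  ]
}}

```text
time: 10.55
position: [0.5919, 0.0065, 0.1173]
tool_rot: [0.989, 0.148, -0.0, -0.0]
ft_force: [1.1, -1.9, 0.6]
grip_width: 0.0005
```

Request:
{"op": "carry_out", "data": {
  "rows": [
    [[0,-1,0,0,0,0],[0,-2,0,0,0,0],[0,-3,0,0,0,0],[0,-3,0,0,0,0]]
  ]
}}

```text
time: 10.95
position: [0.5914, 0.0084, 0.1173]
tool_rot: [0.989, 0.149, 0.0, 0.001]
ft_force: [1.5, -4.9, -0.2]
grip_width: 0.0005
```

Request:
{"op": "carry_out", "data": {
  "rows": [
    [[0,-1,0,0,0,0],[0,-2,0,0,0,0],[0,-2,0,0,0,0]]
  ]
}}

```text
time: 11.25
position: [0.5914, 0.0087, 0.1173]
tool_rot: [0.989, 0.149, 0.001, 0.002]
ft_force: [3.0, -10.9, -0.0]
grip_width: 0.0005
```

Request:
{"op": "carry_out", "data": {
  "rows": [
    [[0,-1.5,0,0,0,0],[0,-1.5,0,0,0,0],[0,-1.5,0,0,0,0]]
  ]
}}

```text
time: 11.55
position: [0.5914, 0.0089, 0.1174]
tool_rot: [0.989, 0.149, 0.001, 0.003]
ft_force: [1.3, -14.3, -0.4]
grip_width: 0.0004
```

Request:
{"op": "carry_out", "data": {
  "rows": [
    [[0,5,0,0,0,0],[0,25,0,0,0,0],[0,60,0,0,0,0],[0,80,0,0,0,0],[0,80,-50,0,0,0],[0,80,-100,0,0,0],[0,130,-120,0,0,0],[-20,170,-120,0,0,0],[-20,170,-120,0,0,0],[-20,170,-120,0,0,0]]
  ]
}}

```text
time: 12.55
position: [0.6199, -0.1563, 0.2367]
tool_rot: [0.989, 0.147, -0.001, -0.001]
ft_force: [-0.2, 0.4, -0.3]
grip_width: 0.0003
```

```bash
python3 - <<'E'
from rig import robot
from h import *
o=robot.get_obs();print(o["position"],o["ft_force"])
c=robot.camera("top");np.savez("t7.npz",**c)
cv2.imwrite("pics/t7.png",cv2.resize(c["color"][170:270,200:340,::-1],None,fx=5,fy=5,interpolation=cv2.INTER_CUBIC))
E
```

```text
[ 0.61987688 -0.15628431  0.23671985] [-0.23808802  0.41596395 -0.27847369]
```

View pics/t7.png

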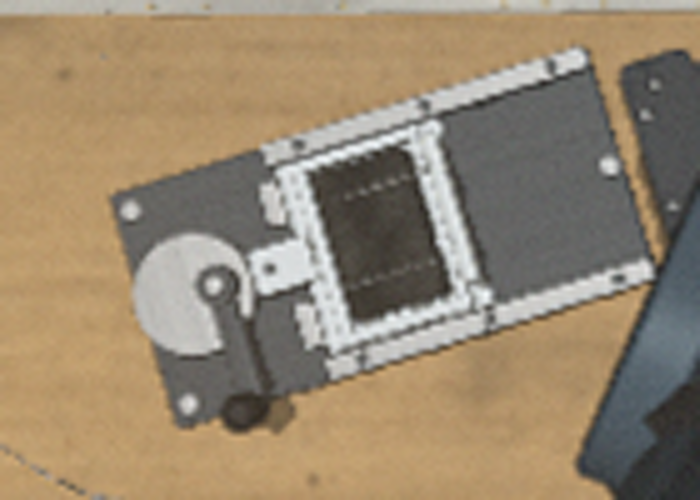

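```bash
python3 - <<'E'
from rig import robot
from h import *
c=np.load("t7.npz");f=lambda u,v:(u/5+200,v/5+170)
h=plane(c,[f(217,287)],.048)[0,:2];k=plane(c,[f(245,411)],.085)[0,:2]
print("theta",3.444-np.arctan2(*(k-h)[::-1])%6.2832)
# slide travel: tray's rear edge shift, rim z .0345
f0=lambda u,v:(u/5+190,v/5+150)
a=plane(c0:=np.load("top0.npz"),[f0(438,332)],.03)[0,:2];b=plane(c,[f(269,268)],.03)[0,:2];print("travel",np.linalg.norm(a-b))
print(robot.hand_in())
E
```

```text
theta -0.047112604609114594
travel 0.06038799973482059
the job is handed in; nothing more can be done
None
```

I turned the cam lever until it lay over the brass index pin. I then pushed the slide by its push plate until it was fully home against the stop blocks, and handed the job in at about 12.6 s.

- **Slide:** the top camera gave a travel of 60.4 mm against the 60 mm wanted. At the end the arm stopped moving while the push force rose to about 14 N, which is what the stops would do.
- **Lever:** two close wrist-camera checks gave a cam angle between about +0.01 and −0.04 rad. The final top view gave −0.05 rad, which that camera's coarse pixels cannot pin down well. In that view the lever covers the pin.
- **Block and loose items:** the charcoal block is still in its tray and was not touched. I saw no sign that the puck, tape or tin had moved. I did not measure them again, and the last picture with the puck and tape in it was taken just before the final push.
- **Forces:** the wrist force readings stayed at about 14 N or less, and the gripper was clear of everything at the end.

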